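# Open the cell case and stack the spare cell

### The arm

A 7-joint arm with a two-finger parallel gripper is mounted at the origin on a cart in front of the work surface, level with it; the furniture and walls round the work are solid. World frame = base frame: x ahead of the robot, y to its left, z up, the work surface at z = 0. Lengths are in m, angles in degrees, forces in N, time in s.
With the tool pointing down it reaches from about 0.425 to 0.95 m from the base axis. Payload 4.7 kg.
Tool frame: the origin (TCP) lies on the centre line of the jaws, within the pads' length; the fingertips stand 22 mm ahead of it and the grasp point (between the pads) lies 3 mm ahead of it; z points along the fingers, y is the line along which they close (so a half turn about z gives the same grasp; the last joint's range is limited). The gripper opens to 85 mm and grips with 20 to 120 N. Pads are 22 mm wide; open, the fingers measure 114 mm over their backs; the gripper's body (76 mm by 85 mm) begins 54 mm behind the grasp point. The pads swing forward as they close: fully open they stand 13 mm farther back than shut.
Start: joints at [66.24, 26.849, -2.785, 87.806, 1.381, 65.374, -4.715], TCP at [0.254, -0.625, 0.224] pointing down, gripper open.
Joint ranges: [-148.3, 148.3], [-19.14, 114.17], [-79.39, 73.82], [5.75, 140.21], [-59.74, 239.74], [12.07, 113.84], [-152.46, 152.46]. Speed limits (degrees/s): [147.25, 147.25, 180, 180, 180, 180, 180].

### API

Orientations are given as a 3x3 rotation matrix whose columns are the frame's x, y, z axes.
In Python, from station import * gives the robot as it stands. The module is installed in compiled form; this text tells all that it offers. Calls block until the motion is done:
- reach(position, orientation): joint-space move of the TCP to a pose.
- movel(position, ori=None, rate=0.15, stop_force=None): straight line of the TCP; ori=None keeps the orientation; rate is the mean speed in m/s. With stop_force (N) it stops when the force on the tool has changed by that much, and returns True; else False.
- movej(angles): joint-space move.
- gripper_open() and close(grip_force=None): open the fingers fully, or close them until they stop; grip_force is the grip in N (None keeps the last).
- pause(seconds).
- inverse_kinematics(position, orientation): joint angles nearest the present ones, or None.
- capture(name): name is "side" or "top"; returns a dict with "color" (480x640x3 uint8, blue, green, red), "depth" (480x640 float32, m along the optical axis (not along the pixel's ray), 0 where there is no reading), "camera_matrix" (3x3 intrinsics, pixels), "D" ([k1, k2, p1, p2, k3] as OpenCV has them; the pictures are not rectified), "position" and "orientation" of the camera in the world. Camera axes: x right, y up, looking along -z (the intrinsics and any distortion apply to the point x, -y, -z); pixel columns grow to the right and rows downward; lengths in m; the calibration is good to about 2 mm. A picture is of the moment at which its call begins.
A pose or a line that the arm cannot do raises Unreachable and nothing moves.
- finish_job(): hands the job in; it is judged then, once.
Trained networks look in a picture, given as the dict that the camera call returned (one of the last four; its "shot" number tells which), for a name from the list of things; names that differ only in an ending like _2 or _b are one class to them, and where a whole thing is asked for, a point or a joint stands for the part that bears it (a point fixed in the world has none). Each returns a list of dicts, best first, with "confidence" (0 to 1); they miss things now and then, are a little off and sometimes report something else, mostly with a low value. They report only what shows in the picture. A call takes as long as a camera call. They do not tell look-alikes from the thing itself.
- recognise(thing, picture): "centre" ([x, y, z] in m, in world coordinates, good to about 4 mm: the middle of the surface that is visible of it).
- regions_of(thing, picture): "region" (480x640 bool, what is visible of it).
Readings, each from a call of its own:
- read_time_s(): time.
- read_joints(): joint angles.
- read_joint_vel(): joint speeds.
- read_effort(): joint torques, N m.
- read_eef_pos(): TCP position.
- read_eef_rot(): TCP orientation.
- read_force(): force on the tool from outside, world axes, zero at the start.
- read_moment(): the same for the moment, N m.
- read_finger_gap(): finger opening in m.
- read_gripper_force(): force on a finger pad.
Only numpy, scipy, OpenCV 4.12 (cv2) and the standard library are available. Lean on these libraries where they do the work, as an engineer would, in place of code of your own. Each camera call takes 0.05 s, during which the arm holds its last target. There are 200 camera calls.

### The job

Put the spare flat battery cell away: push the orange lid of the grey case up by its white lip, past its balance point, so that it stays open by itself. Then lay the blue cell from the desk squarely on top of the cell inside the case, edges in line, setting it down rather than dropping it. Leave the lid open and do not disturb the roll of tape or the mouse.

Things in the scene. Friction and masses are not known exactly. Their poses are not given: they have to be found in the camera images.
- case: grey storage case fixed to the desk, 148 (x) x 168 (y) mm outside, walls 4 mm thick, open rim 60 mm above the desk, inner floor 6 mm above the desk, closed at the start by an orange hinged lid. Origin: centre of its underside; x points from the front (the lip side, which faces the robot's right, turned up to 30 degrees towards the robot) to the hinge, y along the hinge, z up
- lid (a joint): angle of the orange lid (172 mm wide, 8 mm thick, 0.22 kg): 0 closed, grows as it opens; the hinge lies along the case's rear rim. Nearly free hinge: below about 1.6 rad the lid falls shut, past it the lid falls on by itself to its stop at 1.92 rad, where it stays; its edge then stands 240 mm above the desk, leaning away from the case
- lid_lip (a point): middle of the lower front edge of the lid's white lip, moving with the lid. The lip is a tongue 80 mm wide and 8 mm thick which stands out 32 mm in front of the case; when closed its underside is 61 mm above the desk, free space below it
- case_hinge (a point): middle of the lid's hinge axis: 78 mm behind the case's centre, 64 mm above the desk; the axis runs along the case's y. The edge lid_lip is 184 mm from this axis
- cell_in: flat blue-wrapped metal battery cell, 110 (x) x 60 (y) x 16 (z) mm, 0.2 kg, loose on the floor of the case. Origin: centre of its underside; x along its length, two short terminals (5 mm long) on its +x end. Its top is flat
- cell_out: the spare cell, the same as cell_in, lying flat on the desk to the left or the right of the case (on the left a fixed soldering-iron stand, about 80 mm high, stands between them). Origin: centre of its underside, x along its length
- tape: roll of orange tape lying flat, 68 mm across, 29 mm high, on the other side of the case; not to be disturbed. Origin: centre of its underside
- mouse_b: black computer mouse, 97 mm long, 40 mm high, right of the work; not to be disturbed. Origin: centre of its underside
Not all that is in view belongs to the job. What is shaped like the cell_out but turquoise is not meant.

How it is judged:
By the outcome, as a careful person would: the job done as asked, in the order asked, and still so for the second after the job is handed in, with the robot touching nothing.
It also fails if it takes over 67 s, if anything falls off the work surface, if the arm or the gripper's body presses on something with over 40 N, if the wrist force passes 120 N, or if a joint passes its speed limit or range.

## Working session

There is one attempt and no reset: what is moved stays moved. The work goes in short steps, each a Python script; the robot and the scene stay as the last script left them, time stands still between calls to the robot, and variables do not carry over. Pictures are saved under pics/ and viewed, at most 10 in all, crops included, and the job is handed in when it is done.

```bash
mkdir -p pics; cat > h.py <<'E'
from station import *
import numpy as np, cv2
def world(p, mask=None):
    """per-pixel world coords (480x640x3), nan where no depth"""
    v,u=np.mgrid[0:480,0:640]
    n=cv2.undistortPoints(np.stack([u,v],-1).reshape(-1,1,2).astype(np.float32),np.array(p["camera_matrix"]),np.array(p["D"],float)).reshape(480,640,2)
    d=p["depth"].astype(float).copy(); d[d==0]=np.nan
    c=np.stack([n[...,0]*d,-n[...,1]*d,-d],-1)
    return c@np.array(p["orientation"]).T+np.array(p["position"])
E
python3 - <<'E'
from h import *
for n in("top","side"):
    p=capture(n); cv2.imwrite(f"pics/{n}1.png",p["color"]); np.save(f"{n}1.npy",world(p))
    print(n,p["position"])
    for t in("case","lid","lid_lip","cell_out","tape","mouse_b"):
        print(t,[(np.round(r["centre"],3),round(r["confidence"],2)) for r in recognise(t,p)])
print(read_time_s())
E
```

```text
top [ 0.53850291 -0.02093287  1.05660716]
case [(array([ 0.578, -0.072,  0.067]), 0.57), (array([0.486, 0.3  , 0.019]), 0.3)]
lid [(array([ 0.582, -0.075,  0.068]), 0.94)]
lid_lip [(array([ 0.577, -0.071,  0.068]), 0.74)]
cell_out [(array([ 0.792, -0.092,  0.018]), 0.85), (array([0.488, 0.303, 0.017]), 0.62)]
tape [(array([ 0.451, -0.356,  0.031]), 0.67)]
mouse_b [(array([ 0.632, -0.345,  0.033]), 0.81)]
side [-0.16307098  1.05568279  0.71617929]
case [(array([ 0.56 , -0.04 ,  0.068]), 0.88)]
lid [(array([ 0.572, -0.061,  0.066]), 0.75)]
lid_lip [(array([ 0.572, -0.065,  0.066]), 0.94)]
cell_out [(array([ 0.783, -0.083,  0.016]), 0.79), (array([0.478, 0.307, 0.011]), 0.68)]
tape [(array([ 0.445, -0.336,  0.021]), 0.63)]
mouse_b [(array([ 0.626, -0.321,  0.024]), 0.93)]
0.7
```

View pics/top1.png

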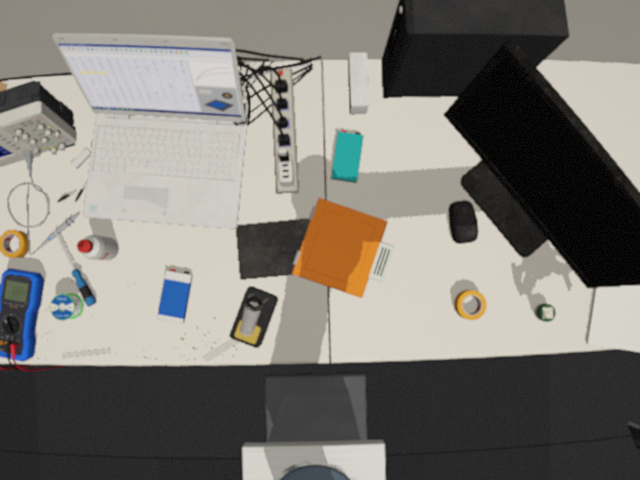

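View pics/side1.png

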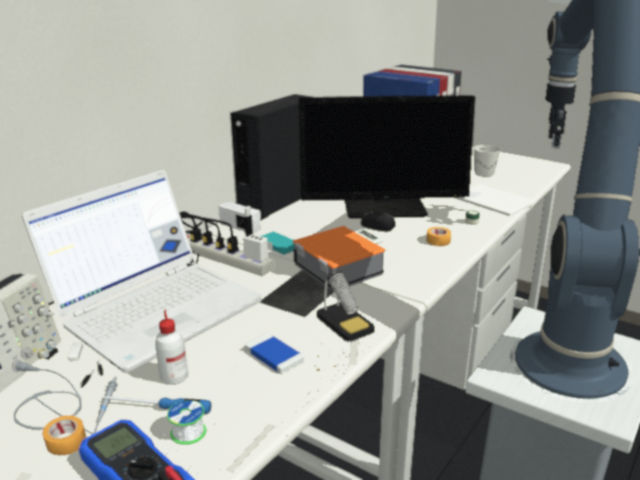

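The blue cell (175,295) is the only blue candidate, lying left of the case with the iron stand (254,317) between them. The look-alike at (347,155) is turquoise, so it isn't meant. The lid is at (340,247), and its lip (382,262) faces right and is turned towards the robot. Next I'll confirm with a crop and measure.

```bash
python3 - <<'E'
import numpy as np, cv2
im=cv2.imread("pics/top1.png"); W=np.load("top1.npy")
cv2.imwrite("pics/crop1.png",cv2.resize(im[120:350,140:410],None,fx=2.6,fy=2.6,interpolation=cv2.INTER_CUBIC))
hsv=cv2.cvtColor(im,cv2.COLOR_BGR2HSV)
def rect(m,name):
    n,l,s,_=cv2.connectedComponentsWithStats(m.astype(np.uint8)); k=1+np.argmax(s[1:,4]); q=W[l==k]; q=q[np.isfinite(q[:,2])]
    z=np.median(q[:,2]); q=q[abs(q[:,2]-z)<.008]
    r=cv2.minAreaRect((q[:,:2]*1000).astype(np.float32)); print(name,len(q),"z",round(z,4),r, np.round(cv2.boxPoints(r)).tolist(),q.mean(0))
Z=W[...,2]; H,S,V=hsv[...,0],hsv[...,1],hsv[...,2]
v,u=np.mgrid[0:480,0:640]
rect((H<20)&(S>150)&(u>280)&(u<400)&(v>190)&(v<310),"lid")
rect((S<80)&(Z>.055)&(Z<.08)&(u>360)&(u<400)&(v>225)&(v<300),"lip")
box=(u>150)&(u<200)&(v>255)&(v<330)
rect((H>100)&(H<130)&(S>120)&box,"blue")
rect((Z>.008)&(Z<.03)&box,"cell all z")
print("z cell",np.nanmedian(Z[285:300,165:185]))
b=(Z>.05)&(Z<.2)&(u>225)&(u<285)&(v>280)&(v<355); q=W[b]; print("stand",q.min(0),q.max(0))
for W2 in(W,np.load("side1.npy")):
    q=W2.reshape(-1,3); q=q[(q[:,2]>.09)&(q[:,0]>.3)&(q[:,0]<1.1)&(q[:,1]<-.15)&(q[:,1]>-.55)]
    for y in np.arange(-.55,-.15,.05):
        s=q[abs(q[:,1]-y)<.025]
        if len(s): print("mon y",round(y,2),s.min(0).round(3),s.max(0).round(3))
E
```

```text
lid 5730 z 0.0707 ((585.394287109375, -67.27595520019531), (154.34779357910156, 168.90591430664062), 69.3603744506836) [[479.0, -110.0], [637.0, -169.0], [692.0, -25.0], [534.0, 35.0]] [ 0.58512135 -0.06750345  0.07063199]
lip 539 z 0.0699 ((553.6444702148438, -153.6338348388672), (29.904645919799805, 80.23804473876953), 69.19918060302734) [[511.0, -153.0], [586.0, -182.0], [596.0, -154.0], [521.0, -125.0]] [ 0.55342737 -0.15342062  0.06980906]
blue 874 z 0.0167 ((483.2236328125, 299.97259521484375), (58.56174850463867, 76.22703552246094), 78.61067199707031) [[440.0, 279.0], [515.0, 264.0], [526.0, 321.0], [452.0, 336.0]] [0.48295428 0.29970218 0.01668046]
cell all z 1377 z 0.0165 ((489.6817626953125, 299.18377685546875), (62.96351623535156, 115.66886138916016), 79.38931274414062) [[427.0, 279.0], [541.0, 258.0], [552.0, 319.0], [439.0, 341.0]] [0.48840334 0.29880969 0.01640966]
z cell 0.01668382641981747
stand [0.40739818 0.08979098 0.05212138] [0.49347413 0.14660905 0.11588522]
mon y -0.55 [ 0.583 -0.55   0.09 ] [ 1.041 -0.525  0.341]
mon y -0.5 [ 0.615 -0.525  0.09 ] [ 1.04  -0.475  0.341]
mon y -0.45 [ 0.68  -0.475  0.09 ] [ 1.    -0.425  0.341]
mon y -0.4 [ 0.744 -0.425  0.09 ] [ 0.999 -0.375  0.341]
mon y -0.35 [ 0.809 -0.375  0.09 ] [ 0.996 -0.325  0.343]
mon y -0.3 [ 0.87  -0.325  0.09 ] [ 0.995 -0.275  0.316]
mon y -0.25 [ 0.928 -0.275  0.09 ] [ 0.994 -0.225  0.316]
mon y -0.2 [ 0.927 -0.225  0.09 ] [ 1.041 -0.175  0.317]
mon y -0.55 [ 0.563 -0.55   0.09 ] [ 1.049 -0.525  0.587]
mon y -0.5 [ 0.611 -0.525  0.09 ] [ 1.051 -0.475  0.589]
mon y -0.45 [ 0.673 -0.475  0.09 ] [ 1.049 -0.425  0.593]
mon y -0.4 [ 0.734 -0.425  0.09 ] [ 1.05  -0.375  0.596]
mon y -0.35 [ 0.798 -0.375  0.09 ] [ 1.052 -0.325  0.599]
mon y -0.3 [ 0.864 -0.325  0.09 ] [ 1.05  -0.275  0.602]
mon y -0.25 [ 0.924 -0.275  0.09 ] [ 1.052 -0.225  0.606]
mon y -0.2 [ 0.926 -0.225  0.09 ] [ 1.051 -0.175  0.609]
```

View pics/crop1.png

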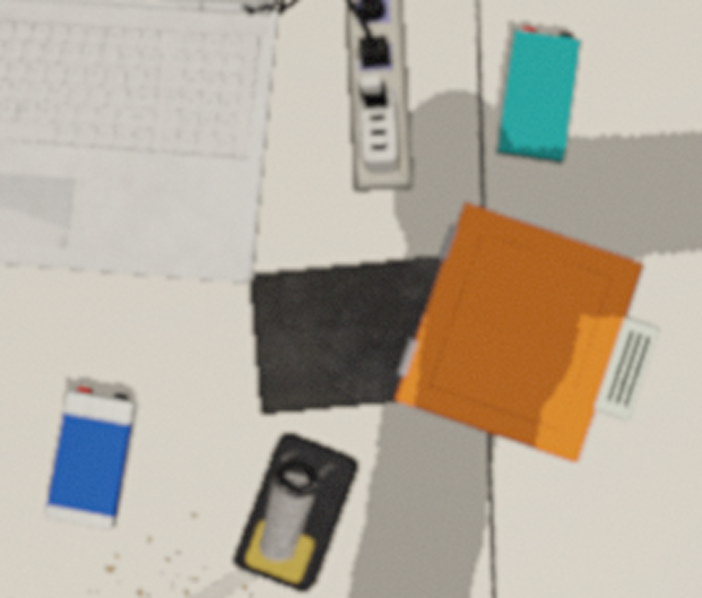

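The crop confirms it: the blue cell is at full-picture (174,293), with its terminals at the far end. The lid and lip fits agree to about 1 mm with the case centre at (0.585,-0.0685) and yaw 69.3°. Next: plan the lift and check IK.

```bash
cat >> h.py <<'E'
YAW=np.radians(69.3); XC=np.array([np.cos(YAW),np.sin(YAW),0]); YC=np.array([-np.sin(YAW),np.cos(YAW),0]); ZZ=np.array([0,0,1.])
C=np.array([.5853,-.0685,0]); HG=C+.078*XC+.064*ZZ
def tool(t,s=1):
    z=np.cos(t)*XC-np.sin(t)*ZZ; y=s*YC
    return np.stack([np.cross(y,z),y,z],1)
def lift(th,s=1,r=.168,gap=0):
    """TCP pose with the upper tip corner on the lid's underside at radius r, lid angle th (deg)"""
    t=np.radians(40+.3*th); a=np.radians(th); R=tool(t,s)
    d=-np.cos(a)*XC+np.sin(a)*ZZ; n=-np.sin(a)*XC-np.cos(a)*ZZ
    up=np.sin(t)*XC+np.cos(t)*ZZ
    return HG+r*d+(.003+gap)*n-.011*up-.022*R[:,2],R
E
python3 - <<'E'
from h import *
for s in(1,-1):
    for th in(0,30,60,80,100):
        p,R=lift(th,s,gap=.026 if th==0 else 0); q=inverse_kinematics(p,R); print(s,th,p.round(3),None if q is None else np.round(q))
    p,R=lift(0,s,gap=.026); p=p-.08*XC+.12*ZZ; q=inverse_kinematics(p,R); print(p,None if q is None else np.round(q))
E
```

```text
1 0 [ 0.545 -0.175  0.041] [  34.   43.    5.  108.  -58.   66. -121.]
1 30 [ 0.553 -0.154  0.155] [  25.   29.    9.  108.  -50.   66. -137.]
1 60 [ 0.575 -0.096  0.221] [ -17.   27.   52.  107.  -55.   75. -142.]
1 80 [ 0.595 -0.044  0.244] [ -32.   29.   64.  105.  -54.   76. -150.]
1 100 [0.616 0.012 0.247] [ 51.  33. -67.  98.  16.  58. 143.]
[ 0.51675287 -0.24990471  0.16071484] [  34.   35.   15.  102.  -52.   81. -127.]
-1 0 [ 0.545 -0.175  0.041] [ 62.  48. -35. 106. -30.  49.  37.]
-1 30 [ 0.553 -0.154  0.155] [ 58.  33. -36. 105. -28.  54.  23.]
-1 60 [ 0.575 -0.096  0.221] [ 49.  24. -36. 103. -22.  56.   8.]
-1 80 [ 0.595 -0.044  0.244] [ 41.  22. -36. 101. -16.  56.  -4.]
-1 100 [0.616 0.012 0.247] [ 32.  22. -36.  99.  -7.  56. -18.]
[ 0.51675287 -0.24990471  0.16071484] [ 67.  39. -33. 100. -30.  66.  34.]
```

```bash
python3 - <<'E'
from h import *
close(20)
p,R=lift(0,-1,gap=.026)
reach(p-.08*XC+.12*ZZ,R)
movel(p-.08*XC,rate=.2); print("pre",read_force().round(1))
print("in",movel(p,rate=.12,stop_force=8),read_force().round(1),read_time_s())
for th in(3,15,27,39,51,63,75,87,97):
    p,R=lift(th,-1); movel(p,R,rate=.15)
    print(th,read_force().round(1),(read_eef_pos()-p).round(3),read_time_s())
pause(.6)
c=capture("side"); cv2.imwrite("pics/side2.png",c["color"])
E
```

```text
pre [0.4 0.1 0.5]
in False [-0.1  0.1 -0. ] 4.6667
3 [ 0.4  0.5 -1.4] [ 0.    -0.001  0.   ] 5.05
15 [-0.6 -0.4 -0.1] [-0. -0. -0.] 5.4417
27 [ 0.5 -1.   0.4] [-0.    -0.    -0.001] 5.8333
39 [ 0.6  0.2 -0. ] [-0.001 -0.    -0.001] 6.225
51 [-0.6 -0.1 -0.4] [-0.001 -0.001 -0.001] 6.6167
63 [-0.1  0.3 -0.1] [-0.001 -0.001 -0.001] 7.0083
75 [-0.7 -0.2 -0.2] [-0.001 -0.001 -0.001] 7.4
87 [-0.7 -1.2 -0. ] [-0.    -0.001 -0.001] 7.7917
97 [-0.4 -1.2  0.1] [-0.    -0.001 -0.001] 8.1417
```

View pics/side2.png

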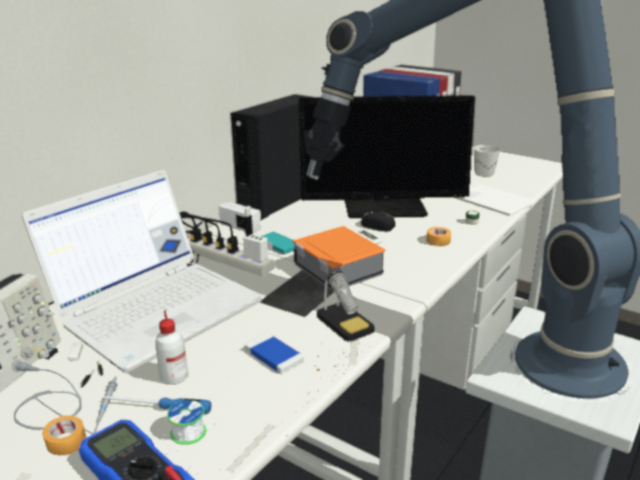

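The lid is still shut: the orange top is flat at (340,245) with the tip above it at (313,175). The lip must have slipped off the finger. I'll retry deeper under the lip and watch the lid's height.

```bash
cat >> h.py <<'E'
def lidz():
    p=capture("side"); r=[x for x in regions_of("lid",p) if x["confidence"]>.4]
    if not r: return p,None
    z=world(p)[r[0]["region"]][:,2]; return p,np.nanpercentile(z,[5,50,95]).round(3)
E
python3 - <<'E'
from h import *
p,R=lift(97,-1); movel(p-.06*XC+.05*ZZ,rate=.25)
p,R=lift(0,-1,r=.160,gap=.028)
reach(p-.1*XC+.12*ZZ,R)
movel(p-.1*XC,rate=.2); print(movel(p,rate=.12,stop_force=8),read_force().round(1),lidz()[1],read_time_s())
for th in(3,10,20):
    p,R=lift(th,-1,r=.160); movel(p,R,rate=.08)
    c,z=lidz(); print(th,read_force().round(1),z,read_time_s())
im=cv2.resize(c["color"][120:300,240:480],None,fx=3,fy=3,interpolation=cv2.INTER_CUBIC); cv2.imwrite("pics/side3.png",im)
E
```

```text
False [-0.  -0.4  0.2] [0.065 0.069 0.072] 12.1583
3 [ 0.3 -0.2 -0.7] [0.065 0.069 0.072] 12.8667
10 [-0.4  0.1  0.1] [0.062 0.069 0.072] 13.375
20 [-0.2 -0.4 -0.3] None 13.9917
```

View pics/side3.png

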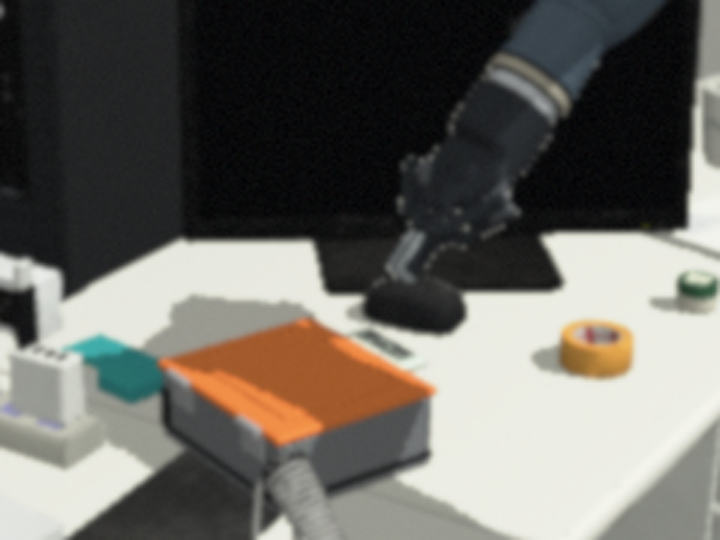

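```bash
python3 - <<'E'
from h import *
print(read_eef_pos(),read_eef_rot().round(2).tolist(),lift(20,-1,r=.16)[0], read_finger_gap())
R=read_eef_rot();P=read_eef_pos()
for n in("side","top"):
    W=world(capture(n)).reshape(-1,3); l=(W-P)@R
    k=(abs(l[:,0])<.04)&(abs(l[:,1])<.06)&(l[:,2]>-.1)&(l[:,2]<.06)&(W[:,2]>.085); l=l[k]; 
    for a in np.arange(-.06,.06,.01):
        s=l[(l[:,2]>=a)&(l[:,2]<a+.01)]
        if len(s): print(n,round(a,2),len(s),s.min(0).round(3),s.max(0).round(3))
E
```

```text
[ 0.55062626 -0.15915767  0.1233121 ] [[0.26, 0.94, 0.25], [0.67, -0.35, 0.65], [0.69, -0.0, -0.72]] [ 0.55116419 -0.1588378   0.12408838] -0.00012489688443776363
side -0.06 102 [-0.015 -0.037 -0.06 ] [ 0.018  0.037 -0.05 ]
side -0.05 57 [-0.011 -0.028 -0.05 ] [ 0.016  0.017 -0.04 ]
side -0.04 50 [-0.012 -0.018 -0.04 ] [ 0.016  0.019 -0.03 ]
side -0.03 44 [-0.006 -0.016 -0.029] [ 0.015  0.011 -0.02 ]
side -0.02 46 [-0.01  -0.016 -0.02 ] [ 0.015  0.01  -0.01 ]
side -0.01 16 [-0.007 -0.012 -0.01 ] [ 0.011  0.008 -0.007]
top -0.06 118 [-0.012 -0.033 -0.06 ] [ 0.015  0.033 -0.05 ]
top -0.05 61 [-0.009 -0.017 -0.05 ] [ 0.013  0.013 -0.04 ]
top -0.04 62 [-0.004 -0.015 -0.04 ] [ 0.014  0.012 -0.03 ]
top -0.03 58 [ 0.002 -0.015 -0.03 ] [ 0.013  0.012 -0.02 ]
top -0.02 38 [ 0.005 -0.013 -0.02 ] [ 0.012  0.011 -0.01 ]
top -0.01 1 [ 0.009  0.004 -0.01 ] [ 0.009  0.004 -0.01 ]
```

```bash
python3 - <<'E'
from h import *
R=read_eef_rot();P=read_eef_pos(); out=[]
for n in("side","top"):
    p=capture(n); A=np.array(p["orientation"]); im=p["color"].copy()
    def proj(w):
        c=A.T@(np.array(w)-p["position"]); c=c*[1,-1,-1]
        return cv2.projectPoints(c.reshape(1,1,3),np.zeros(3),np.zeros(3),np.array(p["camera_matrix"]),np.array(p["D"],float))[0].ravel()
    pts=[proj(P+R[:,2]*d) for d in(-.05,0,.022)]+[proj(HG-.184*XC-.003*ZZ)]
    o=np.round(pts[1]).astype(int)-[60,50]
    cr=cv2.resize(im[o[1]:o[1]+110,o[0]:o[0]+130],None,fx=3,fy=3,interpolation=cv2.INTER_CUBIC)
    for q,c in zip(pts,[(0,255,0),(255,0,0),(0,0,255),(255,0,255)]): cv2.circle(cr,tuple(np.round((q-o)*3).astype(int).tolist()),3,c,-1)
    out.append(cr); print(n,np.round(pts).tolist())
    u,v=np.round(pts[2]).astype(int); print(world(p)[v-2:v+3:2,u-2:u+3:2].round(3).tolist())
cv2.imwrite("pics/tip.png",np.hstack(out))
E
```

```text
side [[382.0, 198.0], [371.0, 214.0], [366.0, 222.0], [373.0, 236.0]]
[[[0.666, -0.318, 0.023], [0.662, -0.322, 0.023], [0.653, -0.319, 0.026]], [[0.666, -0.318, 0.017], [0.66, -0.32, 0.018], [0.65, -0.314, 0.022]], [[0.668, -0.322, 0.009], [0.661, -0.321, 0.011], [0.651, -0.315, 0.016]]]
top [[407.0, 268.0], [387.0, 262.0], [379.0, 260.0], [387.0, 264.0]]
[[[0.56, -0.146, 0.067], [0.56, -0.15, 0.072], [0.56, -0.154, 0.07]], [[0.556, -0.146, 0.071], [0.556, -0.15, 0.067], [0.556, -0.154, 0.07]], [[0.552, -0.146, 0.07], [0.552, -0.15, 0.072], [0.552, -0.154, 0.072]]]
```

View pics/tip.png

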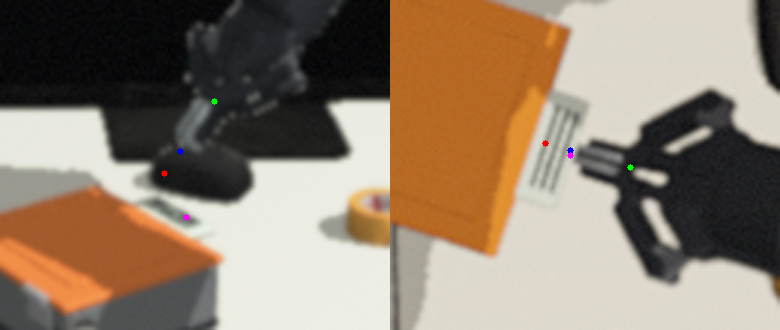

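The pictures show the real fingertips about 5 mm behind the reported TCP instead of 22 mm ahead of it. Side view: the finger ends at about crop (185,145), short of the red 22 mm mark; the top view agrees, as does the depth. So the finger never got under the lip. I'll use the measured tip and lift again.

```bash
sed -i 's/-\.022\*R\[:,2\],R/-TIP*R[:,2],R/; s/^YAW=/TIP=-.005; YAW=/' h.py
python3 - <<'E'
from h import *
p,R=lift(0,-1,r=.164,gap=.03)
q=read_eef_pos(); movel(q-.1*XC+.03*ZZ,rate=.25)
movel(p-.08*XC,R,rate=.2); print(movel(p,rate=.12,stop_force=6),read_force().round(1),p,read_time_s())
for th in(3,14):
    p,R=lift(th,-1,r=.164); movel(p,R,rate=.1)
    c,z=lidz(); print(th,read_force().round(1),z,read_time_s())
W=world(c)
if z is None or z[2]>.09:
    for th in(26,38,50,62,74,86,98):
        p,R=lift(th,-1,r=.164); movel(p,R,rate=.15); print(th,read_force().round(1))
    pause(.5); c,z=lidz(); print(z,read_time_s())
cv2.imwrite("pics/side4.png",c["color"][60:360,200:600])
E
```

```text
False [-0.8 -0.2  0.1] [ 0.55375575 -0.15197944  0.01935957] 16.4083
3 [ 0.5 -2.  -0.4] [0.069 0.08  0.089] 17.0417
14 [-0.2 -0.3 -0.1] [0.07  0.093 0.117] 17.6083
26 [ 0.5 -0.2 -1. ]
38 [ 1.2 -0.6 -1.2]
50 [ 0.   0.3 -0.3]
62 [ 0.1 -0.2 -0.3]
74 [-0.1 -1.8 -0.3]
86 [-0.6 -0.8  0.3]
98 [-0.9 -0.5 -0. ]
[0.075 0.154 0.228] 20.8333
```

View pics/side4.png

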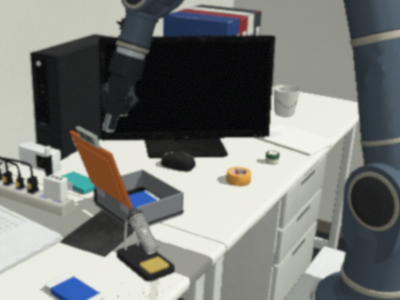

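The lid is open and leaning back (orange, crop (105,165)), and the inner cell shows inside the case at (140,200). Next: retreat and measure both cells from the top.

```bash
python3 - <<'E'
from h import *
gripper_open()
movel(read_eef_pos()-.12*XC+.08*ZZ,rate=.3)
reach([.42,.1,.30],np.array([[1,0,0],[0,-1,0],[0,0,-1.]]))
movel([.45,.299,.25],rate=.3)
p=capture("top"); W=world(p); np.save("top2.npy",W); im=p["color"]; cv2.imwrite("pics/top2.png",im)
cv2.imwrite("pics/top2c.png",cv2.resize(im[190:320,270:410],None,fx=4,fy=4,interpolation=cv2.INTER_CUBIC))
print(lidz()[1])
hsv=cv2.cvtColor(im,cv2.COLOR_BGR2HSV); Hh,S=hsv[...,0],hsv[...,1]
cell=W-C; xc=cell@XC; yc=cell@YC; z=W[...,2]
ins=(abs(xc)<.068)&(abs(yc)<.078)
for nm,m in(("blue",ins&(Hh>100)&(Hh<130)&(S>120)),("raised",ins&(z>.016)&(z<.032))):
    q=np.stack([xc[m],yc[m]],1)*1000; r=cv2.minAreaRect(q.astype(np.float32)); print(nm,m.sum(),r,np.round(cv2.boxPoints(r)).tolist(),np.median(z[m]))
print(read_eef_pos(),read_joints().round(),read_time_s())
R=read_eef_rot();P=read_eef_pos(); 
W=world(capture("side")).reshape(-1,3); l=(W-P)@R; k=(abs(l[:,0])<.03)&(abs(l[:,1])<.07)&(l[:,2]>-.1)&(l[:,2]<.06); l=l[k]
for a in np.arange(-.07,.05,.01):
    s=l[(l[:,2]>=a)&(l[:,2]<a+.01)]
    if len(s): print(round(a,2),len(s),s.min(0).round(3),s.max(0).round(3))
E
```

```text
[0.07  0.129 0.199]
blue 1013 ((-5.527677536010742, -12.685440063476562), (65.50065612792969, 76.73454284667969), 87.49763488769531) [[-45.0, -44.0], [31.0, -47.0], [34.0, 18.0], [-42.0, 22.0]] 0.022370356869809482
raised 1668 ((0.095458984375, -0.05760955810546875), (155.74095153808594, 135.2793426513672), 89.99027252197266) [[-68.0, -78.0], [68.0, -78.0], [68.0, 78.0], [-68.0, 78.0]] 0.022044570709161104
[0.45067187 0.29705223 0.2505185 ] [  -9.   16.  -36.  103.   11.   64. -138.] 24.8917
-0.07 129 [-0.014 -0.068 -0.07 ] [ 0.013  0.07  -0.06 ]
-0.06 139 [-0.012 -0.059 -0.06 ] [ 0.01   0.057 -0.05 ]
-0.05 143 [-0.012 -0.059 -0.05 ] [ 0.012  0.058 -0.04 ]
-0.04 142 [-0.013 -0.059 -0.04 ] [ 0.012  0.056 -0.03 ]
-0.03 93 [-0.013 -0.057 -0.03 ] [ 0.012  0.048 -0.02 ]
-0.02 1 [-0.001  0.044 -0.02 ] [-0.001  0.044 -0.02 ]
```

View pics/top2c.png

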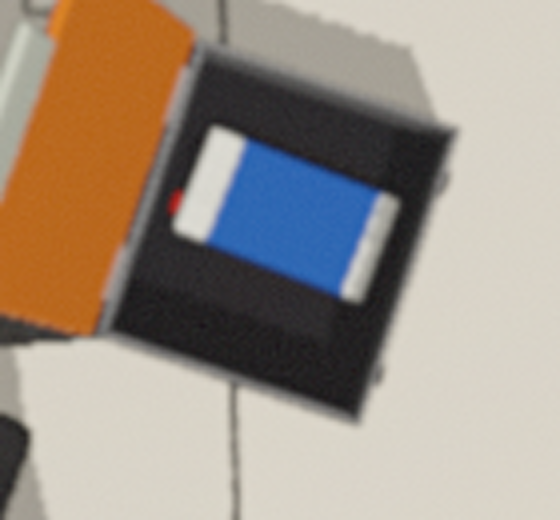

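The top view shows the cell in the open case, blue at crop (290,215), with its red terminal at (175,200) on the hinge side; the fingers have room on both sides. The open tips are at about -20 mm, so the whole gripper is uniformly about 28 mm short of the stated TCP. Next: refine both cell poses and solve the pick and place.

```bash
cat >> h.py <<'E'
def comp(m):
    n,l,s,_=cv2.connectedComponentsWithStats(m.astype(np.uint8),connectivity=4); return l==1+np.argmax(s[1:,4])
def down(yaw):
    x=np.array([np.cos(yaw),np.sin(yaw),0]); z=-ZZ; return np.stack([x,np.cross(z,x),z],1)
E
python3 - <<'E'
from h import *
im=cv2.imread("pics/top2.png"); W=np.load("top2.npy"); hsv=cv2.cvtColor(im,cv2.COLOR_BGR2HSV)
im0=cv2.imread("pics/top1.png"); W0=np.load("top1.npy"); h0=cv2.cvtColor(im0,cv2.COLOR_BGR2HSV)
u=(W-C)@XC; v=(W-C)@YC
ins=comp((abs(u)<.071)&(abs(v)<.079)&(hsv[...,2]>115)&(W[...,2]<.03)&(W[...,2]>.01))
vv,uu=np.mgrid[0:480,0:640]; box=(uu>150)&(uu<200)&(vv>255)&(vv<330)
out=comp(box&(W0[...,2]>.009)&(W0[...,2]<.03))
for nm,m,Wm,h in(("in",ins,W,hsv),("out",out,W0,h0)):
    for k,mm in(("all",m),("blue",m&(h[...,0]>100)&(h[...,0]<130)&(h[...,1]>120))):
        q=Wm[mm]; q=q[np.isfinite(q[:,0])]; r=cv2.minAreaRect((q[:,:2]*1000).astype(np.float32))
        e=np.linalg.eigh(np.cov(q[:,:2].T)); a=e[1][:,1]
        print(nm,k,mm.sum(),np.round(r[0],1),np.round(r[1],1),round(r[2],1),"mean",q.mean(0).round(4),"pca",np.degrees(np.arctan2(a[1],a[0])).round(1),np.sqrt(12*e[0]).round(4))
for f in(0,180):
    for nm,P,y in(("pick",[.487,.2997,-.014],-11),("hov",[.487,.2997,.33],-11),("place",[.578,-.086,.008],67),("hov2",[.578,-.086,.33],67)):
        q=inverse_kinematics(P,down(np.radians(y+f))); print(f,nm,None if q is None else np.round(q))
E
```

```text
in all 1430 [597.1 -71.8] [116.6  63.5] 66.2 mean [ 0.5962 -0.0728  0.0223] pca 67.3 [0.0617 0.1122]
in blue 967 [594.8 -77.9] [76.5 62.4] 66.7 mean [ 0.5942 -0.0777  0.0225] pca 67.1 [0.0622 0.0759]
out all 1377 [489.7 299.2] [ 63.  115.7] 79.4 mean [0.4884 0.2988 0.0164] pca 168.8 [0.062 0.112]
out blue 874 [483.2 300. ] [58.6 76.2] 78.6 mean [0.483  0.2997 0.0167] pca 168.7 [0.0584 0.0758]
0 pick [ -25.   36.  -14.  112.   14.   34. -150.]
0 hov [  -9.   16.  -34.   92.    9.   75. -145.]
0 place [ 28.  38. -32. 109.  29.  42. -44.]
0 hov2 [ 31.  17. -34.  91.  10.  75. -28.]
180 pick [  4.  50. -57. 110.  54.  52.  -2.]
180 hov [ 14.  27. -70.  91.  25.  80.  20.]
180 place [ -37.   53.   63.  112.  -59.   56. -147.]
180 hov2 [ 51.  27. -67.  90.  25.  80. 139.]
```

```bash
python3 - <<'E'
from h import *
R=down(np.radians(-11.2)); P=np.array([.4884,.2988,0])
reach(P+.10*ZZ,R)
movel(P+.02*ZZ,rate=.15)
print(movel(P-.014*ZZ,rate=.05,stop_force=5),read_eef_pos(),read_force().round(1))
close(40); zp=read_eef_pos(); print("gap",read_finger_gap(),read_gripper_force(),zp,read_force().round(1))
movel(P+.06*ZZ,rate=.1)
print("gap",read_finger_gap(),read_force().round(1),read_time_s())
c=capture("side"); cv2.imwrite("pics/side5.png",cv2.resize(c["color"][250:430,190:390],None,fx=2.5,fy=2.5))
W=world(c); h=cv2.cvtColor(c["color"],cv2.COLOR_BGR2HSV); v,u=np.mgrid[0:480,0:640]
q=W[comp((h[...,0]>100)&(h[...,0]<130)&(h[...,1]>150)&(u>220)&(u<340)&(v>240)&(v<400))]; print(np.nanpercentile(q,[2,50,98],axis=0).round(3))
np.save("zp.npy",zp)
E
```

```text
False [ 0.48847723  0.29901349 -0.01395242] [ 0.1  0.3 -1.3]
gap 0.059027821959963124 48.32946724936846 [ 0.48934673  0.29986292 -0.01244993] [-1.5  0.1  7.2]
gap 0.05879775459390571 [-0.9  0.3 -1.6] 28.375
[[0.448 0.27  0.083]
 [0.476 0.298 0.087]
 [0.514 0.336 0.09 ]]
```

View pics/side5.png

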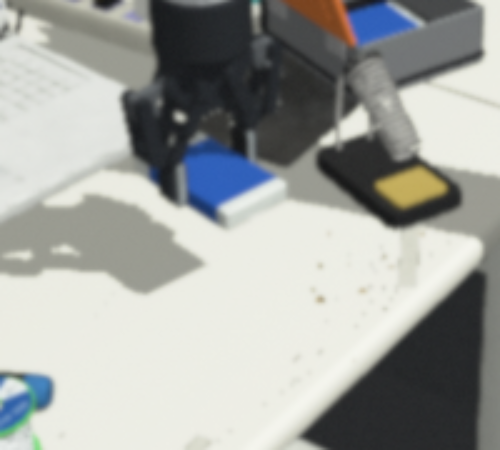

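The cell is held level by its long sides (crop (225,185)), with a 59 mm gap. I'll carry it over the lid and set it down under a force guard.

```bash
python3 - <<'E'
from h import *
P0=np.array([.4884,.2988,0]); P=np.array([.5962,-.0728,0]); R=down(np.radians(67.2))
movel(P0+.32*ZZ,rate=.3)
movel(P+.32*ZZ,R,rate=.3)
movel(P+.07*ZZ,rate=.2); pause(.3)
print(read_eef_pos(),read_finger_gap(),read_time_s())
print(movel(P+.004*ZZ,rate=.03,stop_force=4),read_eef_pos(),read_force().round(1),read_finger_gap())
c=capture("top"); cv2.imwrite("pics/top3.png",cv2.resize(c["color"][190:320,270:410],None,fx=4,fy=4))
print(read_time_s())
E
```

```text
[ 0.59647872 -0.07286544  0.07055733] 0.05908891054744718 32.95
True [ 0.59621232 -0.07279864  0.00946146] [-0.8 -0.   5.1] 0.05888829331963774
34.7917
```

Contact came at the expected height. Release, retreat and check.

```bash
python3 - <<'E'
from h import *
gripper_open(); movel(read_eef_pos()+.13*ZZ,rate=.15); movel(read_eef_pos()+np.array([-.16,0,.2]),rate=.3); reach([.42,.25,.35],down(0))
c=capture("top"); W=world(c); im=c["color"]; cv2.imwrite("pics/top4.png",cv2.resize(im[190:320,270:410],None,fx=4,fy=4,interpolation=cv2.INTER_CUBIC))
hsv=cv2.cvtColor(im,cv2.COLOR_BGR2HSV); u=(W-C)@XC; v=(W-C)@YC
ins=comp((abs(u)<.071)&(abs(v)<.079)&(hsv[...,2]>115)&(W[...,2]<.05)&(W[...,2]>.01))
for mm in(ins,ins&(hsv[...,0]>100)&(hsv[...,0]<130)&(hsv[...,1]>120)):
    q=W[mm]; e=np.linalg.eigh(np.cov(q[:,:2].T)); a=e[1][:,1]
    print(mm.sum(),q.mean(0).round(4),np.degrees(np.arctan2(a[1],a[0])).round(1),np.sqrt(12*e[0]).round(4),np.percentile(q[:,2],[2,10,50,90,98]).round(4))
print(lidz()[1])
for t in("tape","mouse_b"): print(t,[r["centre"].round(3) if hasattr(r["centre"],"round") else r["centre"] for r in recognise(t,c)][:1])
print(read_force().round(1),read_time_s())
E
```

```text
1495 [ 0.5943 -0.0727  0.0375] 67.7 [0.0621 0.1138] [0.0142 0.0354 0.0384 0.0409 0.0421]
994 [ 0.5925 -0.0772  0.0382] 66.2 [0.0622 0.0755] [0.0314 0.0362 0.0386 0.0409 0.042 ]
[0.071 0.152 0.228]
tape [[0.4514, -0.3554, 0.0308]]
mouse_b [[0.6332, -0.3452, 0.0352]]
[-0.1 -0.5  0.4] 39.1417
```

View pics/top4.png

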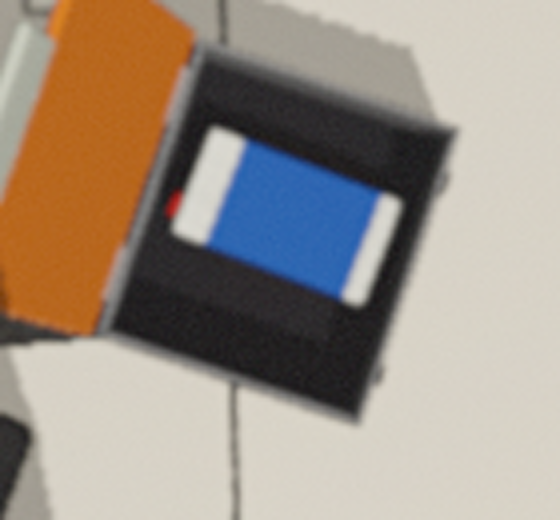

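The cell sits flat at 38 mm, blue at crop (290,215), about 2 mm and within 1° of the lower one. The lid is open, and the tape and mouse haven't moved. Handing in.

```bash
python3 -c "
from station import *
print(finish_job())"
```

```text
the job is handed in; nothing more can be done
None
```

The job is handed in at about 39 s: the lid stays open by itself, the blue cell was set down on the inner cell about 2 mm and within 1° of it, and the tape and mouse are where they were; the first two lift attempts missed the lip because the real fingertips sit about 28 mm short of the stated position.

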